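# Set and lock the jaw gap of a tube-sealing press with a gauge blade

## Task

Set the gap of the green tube-sealing press: slide the yellow-tailed gauge blade nose first along its tray into the gap under the raised jaw, until the line where steel meets yellow is level with the front face of the green frame. Then press the black knob down until the jaw rests on the blade, and only then push the red lock lever fully over, away from the robot; leave the blade in the gap and do not disturb the tubes, the jar or the blue spare gauge.

Things in the scene. Friction and masses are not known exactly. Their poses are not given: they have to be found in the camera images.
- press: Fixed bench press. Origin: underside of the base plate, on the gap's centre line, in the plane of the green frame's front face. +y: feed direction; +x: away from the robot; z up. Grey base plate 130 mm wide (x), y -240 to 145 mm, top at z = 15 mm (tray and anvil). Green frame y 0 to 60 mm, x +-50 mm, top z = 95 mm, inner post faces x +-20 mm. Jaw centre y = 30 mm, lever y = 108 mm.
- press_mouth (a point): centre of the gap's mouth, on the anvil top, in the plane of the green frame's front face, with which the blade's two-tone line must finish level; axes as the press. The tray before it has rails 12 mm high: inner faces x +-40 mm from y -235 to -55 mm, then narrowing as a funnel to x +-20 mm at the mouth
- gauge: Loose gauge blade lying on the tray: flat bar 150 mm long (y), 34 mm wide (x), 8 mm thick, 0.1 to 0.2 kg. Front 50 mm (its +y end, the nose) bare steel, the rest yellow. Origin: centre of the underside. An upright yellow tab near the tail, 24 mm wide (x), 12 mm thick (y -72 to -60 mm), rises to 38 mm above the underside, for pushing or pinching
- gauge_mark (a point): the line where steel meets yellow, on the blade's top face, mid-width (50 mm behind the nose)
- gauge_tab (a point): centre of the tab's rear face (the side away from the nose), 22 mm above the blade's underside; axes as the gauge
- jaw (a joint): m the jaw has been pressed down: the opening over the anvil is 34 mm minus this value; 0 to 31 mm. The jaw rests on the 8 mm blade at about 26 mm. Stiff: takes about 4 N to move down and stays where it is left. Starts at 0 to 12 mm.
- jaw_top (a point): centre of the top of the round black knob (48 mm diameter, 14 mm thick) above the frame, on the stem of the jaw; 140 mm above the table with the jaw fully raised
- lock (a joint): angle of the red lock lever in rad: 0 leans toward the robot (press -x), grows to 1.0 when fully over toward press +x; stays where it is left. 80 mm long.
- lock_tip (a point): the tip of the red lock lever; it swings in the press's x-z plane
- tube_red: bystander: standing red tube, 34 mm diameter, 100 mm high, origin at its foot; leave alone
- tube_purple: bystander: standing purple tube, 34 mm diameter, 100 mm high, origin at its foot; leave alone
- tube_pink: bystander: standing pink tube with brass cap, 34 mm diameter, 100 mm high, origin at its foot; leave alone
- jar: bystander: jar with white cap, 70 mm diameter, 90 mm high, origin at its foot; leave alone
- spare: bystander: blue-tailed spare gauge lying on the table, same shape and axes as the yellow gauge; leave alone

How it is judged:
By the outcome, as a careful person would: the job done as asked, in the order asked, and still so for the second after the job is handed in, with the robot touching nothing.
It also fails if it takes over 45 s, if anything falls off the work surface, if the arm or the gripper's body presses on something with over 40 N, if the wrist force passes 120 N, or if a joint passes its speed limit or range.

## Robot

A 6-joint arm with a two-finger parallel gripper is mounted at the origin on the work surface. World frame = base frame: x ahead of the robot, y to its left, z up, the work surface at z = 0. Lengths are in m, angles in rad, forces in N, time in s.
With the tool pointing down it reaches from about 0.35 to 1 m from the base axis. Payload 7.1 kg.
Tool frame: the origin (TCP) lies midway between the tips of the shut fingers; the grasp point (between the pads) lies 19 mm behind it; z points along the fingers, y is the line along which they close (so a half turn about z gives the same grasp; the last joint's range is limited). The gripper opens to 85 mm and grips with 20 to 120 N. Pads are 22 mm wide; open, the fingers measure 114 mm over their backs; the gripper's body (76 mm by 85 mm) begins 54 mm behind the grasp point. The pads swing forward as they close: fully open they stand 13 mm farther back than shut.
Start: joints at [1.145, 0.423, 1.63, -0, 1.089, -0.019], TCP at [0.247, 0.574, 0.231] pointing down, gripper open.
Joint ranges: [-3, 3], [-0.9, 2.11], [0.09, 2.58], [-1.31, 4.45], [0.11, 2.69], [-2.54, 2.54]. Speed limits (rad/s): [2.39, 2.39, 3.01, 3.14, 3.14, 3.14].

## Interface

Orientations are given as a rotation vector (axis times angle).
In Python, from bench import * gives the robot as it stands. The module is installed in compiled form; this text tells all that it offers.
- The arm moves only by the tool play_rows, never from a script. Its argument "motion" is a list of rows, each a list of 3 entries, a list of its own where there are three numbers: the turn, a rotation vector about the tool's x, y, z in degrees, then the shift along the tool's x, y, z in m, then the opening in per cent of the stroke, from 0 (shut) to 100 (fully open). In form: [[[ax, ay, az], [x, y, z], claw], ...]. A call has 1 to 12 rows; each row shifts and turns the commanded pose from where the row before left it, along the tool's axes as they then stand; what a row does not reach is not made up. A row lasts 1/10 s, in which the tool goes at most 50 mm and 8.59 degrees, less where a joint would pass 70% of its speed; a pose out of reach is approached as far as the arm can. A call is refused whole if a number of a shift passes 0.05 or a number of a turn 8.59, either way. A call with a gripper value outside its range is refused whole. The fingers move at their own pace and stop on an object; the grip force is fixed at half the most. Time passes only in rows, so rows that do not move let the fingers close. It gives the time, the measured TCP pose, the force, the opening and the grip force at its end, in the units of the state.
- state(): the state, without advancing time (a new reading comes with each control period).
- grab_frame(name): name is "scene" or "side" or "wrist"; returns a dict with "frame" (400x640x3 uint8, red, green, blue), "vertical_fov" (degrees; the focal length in pixels is half the picture's height over the tangent of half this angle, whatever the lens; pixels are square), "cx", "cy" (the principal point, pixels), "k1" (the pictures are not rectified: a ray, as slopes to the right and down, at radius r is drawn at 1 + k1 r^2 times it, then the intrinsics apply), "view" (4x4, takes a point from world to camera coordinates); the wrist camera has in their place "tool_from_camera" (4x4, takes a point from camera to tool coordinates, whose origin is the TCP and whose axes are the flange's). Camera axes: x right, y up, looking along -z (the intrinsics and any distortion apply to the point x, -y, -z); pixel columns grow to the right and rows downward; lengths in m; the calibration is good to about 2 mm. A picture is of the moment at which its call begins: read the wrist's pose just before it. There is no depth.
- close_job(): hands the job in; it is judged then, once.
Trained networks look in a picture, given as the dict that the camera call returned (one of the last four; its "shot" number tells which), for a name from the list of things; names that differ only in an ending like _2 or _b are one class to them, and where a whole thing is asked for, a point or a joint stands for the part that bears it (a point fixed in the world has none). Each returns a list of dicts, best first, with "conf" (0 to 1); they miss things now and then, are a little off and sometimes report something else, mostly with a low value. They report only what shows in the picture. A call takes as long as a camera call.
- regions_of(picture, query): "mask" (400x640 bool, what is visible of it).
- place_of(picture, query): "xyz" ([x, y, z] in m, in the coordinates of the camera as it stood for that picture, good to about 4 mm: a listed point, or the origin of a listed thing).
The state is a dict: "t": time; "joints": joint angles; "dq": joint speeds; "effort": joint torques, N m; "eef_pos": TCP position; "tool_rot": TCP orientation; "ft_force": force on the tool from outside, world axes, zero at the start; "wrist_torque": the same for the moment, N m; "gripper_width": opening from 0.0 (shut) to 1.0 (fully open); "finger_force": force on a finger pad.
Only numpy, scipy, OpenCV 4.12 (cv2) and the standard library are available. Lean on these libraries where they do the work, as an engineer would, in place of code of your own. Each camera call takes 0.05 s, during which the arm holds its last target. There are 200 camera calls.

## Working session

There is one attempt and no reset: what is moved stays moved. The work goes in short steps, Python scripts to look and compute and a tool call to move; the robot and the scene stay as the last step left them, time stands still between calls to the robot, and variables do not carry over. Pictures are saved under pics/ and viewed, at most 10 in all, crops included, and the job is handed in when it is done.

Besides the shell and the picture viewer there is one more tool, called after ">>>" by a JSON object that holds its "name" and its "arguments", one argument or row to a line. play_rows: Moves the arm, as the interface text tells. Its arguments: {"type":"object","properties":{"motion":{"type":"array"}},"required":["motion"]}

```bash
mkdir -p pics; cat > h.py <<'E'
from bench import *
import numpy as np, cv2
from scipy.spatial.transform import Rotation as R
def look(cam):
    s=state(); f=grab_frame(cam)
    if cam=="wrist":
        T=np.eye(4); T[:3,:3]=R.from_rotvec(s["tool_rot"]).as_matrix(); T[:3,3]=s["eef_pos"]
        W=T@np.array(f["tool_from_camera"])
    else: W=np.linalg.inv(np.array(f["view"]))
    return f,W
def places(f,W,names):
    o={}
    for n in names:
        r=place_of(f,n)
        if r: o[n]=((W@np.r_[r[0]["xyz"],1])[:3],r[0]["conf"])
    return o
def save(f,name): cv2.imwrite("pics/"+name,cv2.cvtColor(f["frame"],cv2.COLOR_RGB2BGR))
def project(f,W,p):
    c=np.linalg.inv(W)@np.r_[p,1]; a=np.array([c[0],-c[1]])/-c[2]
    a=a*(1+f["k1"]*(a@a)); F=200/np.tan(np.radians(f["vertical_fov"])/2)
    return a*F+[f["cx"],f["cy"]]
def ray_z(f,W,uv,z):
    F=200/np.tan(np.radians(f["vertical_fov"])/2)
    d=(np.array(uv)-[f["cx"],f["cy"]])/F; a=d.copy()
    for _ in range(20): a=d/(1+f["k1"]*(a@a))
    v=W[:3,:3]@np.array([a[0],-a[1],-1]); o=W[:3,3]
    return o+v*(z-o[2])/v[2]
E
python3 - <<'E'
from h import *
np.set_printoptions(precision=4,suppress=True)
s=state();print(s)
for c in ["scene","side","wrist"]:
    f,W=look(c); save(f,c+"0.png"); print(c,W[:3,3],f["vertical_fov"])
    for n,(p,k) in places(f,W,["press","press_mouth","gauge","gauge_mark","gauge_tab","jaw_top","lock_tip","tube_red","tube_purple","tube_pink","jar","spare"]).items(): print(n,p,round(k,2))
E
```

```text
{'t': 0.0, 'joints': array([ 1.145 ,  0.4238,  1.6307, -0.    ,  1.0886, -0.019 ]), 'dq': array([ 0.0003,  0.    , -0.0002, -0.0008, -0.0001, -0.0003]), 'effort': array([  0.0005, -55.7377, -28.1746,  -0.0002,   0.0075,  -0.    ]), 'eef_pos': array([0.247 , 0.5735, 0.2305]), 'tool_rot': array([-0.6345, -3.0765,  0.0023]), 'ft_force': array([-0.0542, -0.2993, -0.4095]), 'wrist_torque': array([ 0.0534,  0.0531, -0.0109]), 'finger_force': 0.0, 'gripper_width': 0.9991734544145456}
scene [ 1.2382 -0.7264  0.9158] 43.94339962045636
press [0.5944 0.0632 0.003 ] 0.68
press_mouth [0.5959 0.0673 0.0107] 0.66
gauge [ 0.605  -0.0878  0.0136] 0.9
gauge_mark [ 0.733  -0.0093 -0.0008] 0.41
gauge_tab [ 0.611  -0.1611  0.0405] 0.56
jaw_top [0.593  0.0974 0.1373] 0.55
lock_tip [0.5503 0.1712 0.11  ] 0.49
tube_purple [ 0.7112  0.0609 -0.0054] 0.75
tube_pink [ 0.7301 -0.0089 -0.0021] 0.9
jar [ 0.5043 -0.4846 -0.0003] 0.9
spare [0.4494 0.0198 0.0019] 0.56
side [ 0.4638 -0.9856  1.1516] 42.680241572651205
press [0.5948 0.0704 0.0024] 0.89
press_mouth [0.5942 0.068  0.0102] 0.88
gauge [ 0.6047 -0.0899  0.0128] 0.62
gauge_mark [ 0.6013 -0.0636  0.0248] 0.88
gauge_tab [ 0.6134 -0.1617  0.0369] 0.77
jaw_top [0.5966 0.0987 0.134 ] 0.65
lock_tip [0.5487 0.1737 0.1076] 0.63
tube_red [ 0.7067  0.2623 -0.0006] 0.5
tube_purple [0.7149 0.0635 0.0038] 0.61
tube_pink [ 0.7343 -0.0107 -0.0024] 0.77
jar [ 0.5125 -0.4819 -0.0013] 0.97
wrist [0.1835 0.6019 0.3748] 66.719875806008
```

View pics/scene0.png

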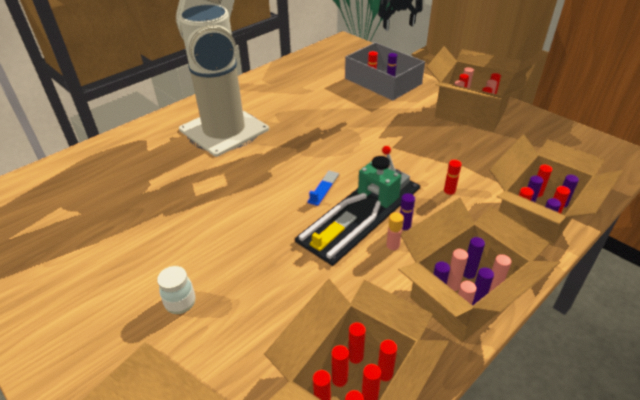

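View pics/side0.png

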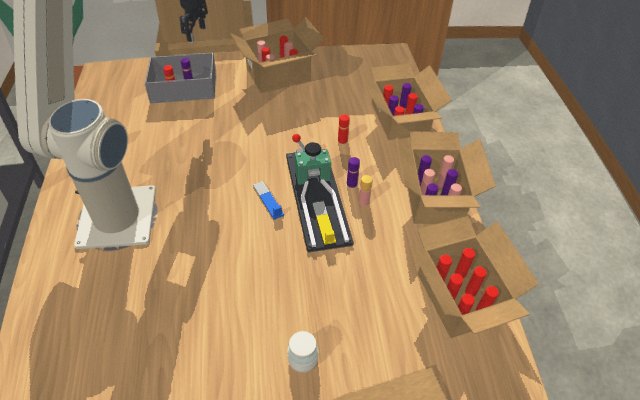

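The scene view shows the press around (370,200) with the yellow tab at the near end of the tray (325,235). The jar is at (177,290) and the spare at (322,187). In the side view, the lever tip is at (297,138) and the knob at (313,149). Next I move above the tray.

>>> {"name": "play_rows", "arguments": {
  "motion": [
    [[0,0,-7.8],[0,0,-0.007],100],
    [[0,0,-7.8],[0,0,-0.007],100],
    [[0,0,-7.8],[0,0,-0.007],100],
    [[0,0,0],[-0.02,-0.038,0],100],
    [[0,0,0],[-0.02,-0.038,0],100],
    [[0,0,0],[-0.02,-0.038,0],100],
    [[0,0,0],[-0.02,-0.038,0],100],
    [[0,0,0],[-0.02,-0.038,0],100],
    [[0,0,0],[-0.02,-0.038,0],100],
    [[0,0,0],[-0.02,-0.038,0],100],
    [[0,0,0],[-0.02,-0.038,0],100],
    [[0,0,0],[-0.02,-0.038,0],100]
  ]
}}

```text
t: 3.15
eef_pos: [0.4284, 0.2307, 0.2526]
tool_rot: [-0.003, 3.141, 0.001]
ft_force: [0.6, 0.2, -1.5]
gripper_width: 1.004
finger_force: 0.0
```

>>> {"name": "play_rows", "arguments": {
  "motion": [
    [[0,0,0],[-0.02,-0.038,0],100],
    [[0,0,0],[-0.02,-0.038,0],100],
    [[0,0,0],[-0.02,-0.038,0],100],
    [[0,0,0],[-0.02,-0.038,0],100],
    [[0,0,0],[-0.02,-0.038,0],100],
    [[0,0,0],[-0.02,-0.038,0],100],
    [[0,0,0],[-0.02,-0.038,0],100],
    [[0,0,0],[-0.02,-0.038,0],60],
    [[0,0,0],[0,0,0],60]
  ]
}}

```text
t: 4.05
eef_pos: [0.5905, -0.0757, 0.2525]
tool_rot: [0.004, 3.139, -0.002]
ft_force: [-0.5, 0.4, -0.6]
gripper_width: 0.694
finger_force: 0.0
```

```bash
python3 - <<'E'
from h import *
np.set_printoptions(precision=4,suppress=True)
s=state();print(s["t"],s["eef_pos"],s["tool_rot"],s["joints"])
f,W=look("wrist"); save(f,"w1.png"); print(W)
for n,(p,k) in places(f,W,["press","press_mouth","gauge","gauge_mark","gauge_tab","jaw_top","lock_tip","tube_red","tube_purple","tube_pink","spare"]).items(): print(n,p,project(f,W,p),round(k,2))
E
```

```text
4.05 [ 0.5905 -0.0757  0.2525] [ 0.0036  3.1394 -0.0021] [-0.147   0.3554  1.6806 -0.0012  1.1032 -1.715 ]
[[ 0.0028 -0.9603 -0.2789  0.5207]
 [ 1.      0.0024  0.002  -0.0752]
 [-0.0013 -0.2789  0.9603  0.3957]
 [ 0.      0.      0.      1.    ]]
press [0.5983 0.0696 0.0018] [423.481  178.7969] 0.66
press_mouth [0.5954 0.062  0.0135] [420.9694 178.3425] 0.86
gauge [ 0.6093 -0.0893  0.0162] [302.3208 189.7233] 0.72
gauge_mark [ 0.6013 -0.067   0.0263] [319.948  185.2603] 0.73
gauge_tab [ 0.6169 -0.161   0.0393] [242.7501 200.2805] 0.87
jaw_top [0.5959 0.0949 0.1409] [508.7819 206.7624] 0.86
lock_tip [0.5525 0.1715 0.1076] [577.7521 151.828 ] 0.67
tube_red [ 0.709   0.2647 -0.0002] [553.7012 255.132 ] 0.62
tube_purple [ 0.7133  0.0638 -0.0011] [410.8296 257.6778] 0.68
tube_pink [ 0.7368 -0.0118 -0.0025] [357.0728 272.0886] 0.76
spare [0.4519 0.0237 0.0034] [397.3024  56.1702] 0.92
```

View pics/w1.png

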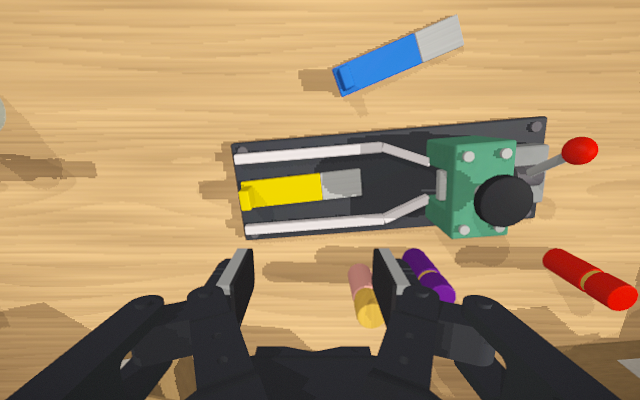

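The wrist view shows the tray lying at a slight yaw: base plate edge (232,143)–(546,117), blade line about (320,174)–(322,200), nose (360,168)–(361,194), knob (503,201), lever tip (580,150). I'll work out the yaws from the pixels.

```bash
python3 - <<'E'
from h import *
np.set_printoptions(precision=4,suppress=True)
f,W=look("wrist")
im=cv2.cvtColor(f["frame"],cv2.COLOR_RGB2BGR)
P=lambda u,z:ray_z(f,W,u,z)[:2]
for nm,a,b,z in [("base",(232,143),(546,117),.015),("base2",(246,240),(425,228),.015),("railtop",(235,155),(360,147),.027),("bladeU",(262,180),(360,168),.023),("bladeL",(262,206),(361,194),.023),("line",(320,174),(322,200),.023),("frame",(428,140),(427,232),.095),("nose",(360,168),(361,194),.023),("rear",(232,143),(246,240),.015)]:
    p,q=P(a,z),P(b,z); d=q-p; print(nm,p,q,np.degrees(np.arctan2(-d[0],d[1])),np.linalg.norm(d))
# white rails & yellow masks -> fits
hsv=cv2.cvtColor(im,cv2.COLOR_BGR2HSV)
m=regions_of(f,"gauge")[0]["mask"]; ys,xs=np.nonzero(m)
pts=np.array([P(u,.023) for u in zip(xs,ys)]).astype(np.float32)
print("gauge rect",cv2.minAreaRect(pts))
m=regions_of(f,"press")[0]["mask"];print(m.sum())
c=cv2.resize(im[110:260,220:470],None,fx=3,fy=3,interpolation=cv2.INTER_CUBIC);cv2.imwrite("pics/c1.png",c)
E
```

```text
base [ 0.5481 -0.1703] [0.5171 0.2084] 4.672184808851729 0.37992377941886446
base2 [ 0.6764 -0.1607] [0.6588 0.0787] 4.2128027645045805 0.24001853711780602
railtop [ 0.5613 -0.1646] [ 0.5515 -0.0144] 3.727627793461324 0.1504849694861104
bladeU [ 0.5926 -0.1341] [ 0.5774 -0.0127] 7.150713081800245 0.12242559568417505
bladeL [ 0.6264 -0.1356] [ 0.6104 -0.0099] 7.25024879235204 0.12673812509897459
line [ 0.585  -0.0619] [ 0.6183 -0.0591] -85.16582937836456 0.03347072708772514
frame [0.5388 0.0407] [0.6339 0.0498] -84.51552382995382 0.0955336148494169
nose [ 0.5774 -0.0127] [ 0.6104 -0.0099] -85.23728278775785 0.03308871621868329
rear [ 0.5481 -0.1703] [ 0.6764 -0.1607] -85.71771498878826 0.12869860225306298
gauge rect ((0.6053752899169922, -0.09402628988027573), (0.037515006959438324, 0.15572302043437958), 7.8470611572265625)
29021
```

View pics/c1.png

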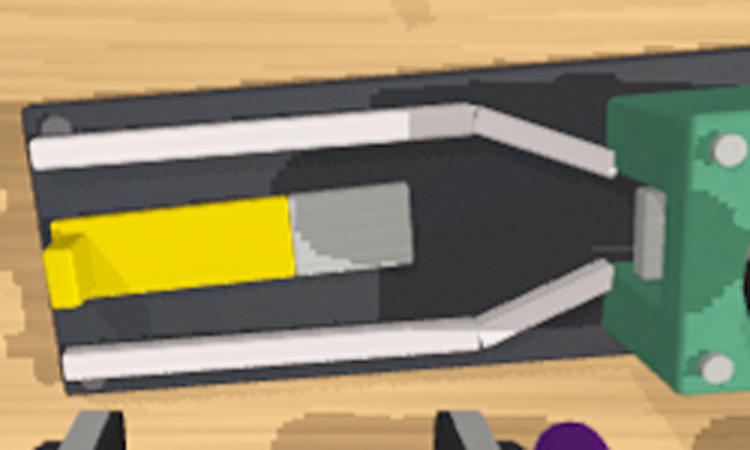

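The crop confirms the blade (yaw about 6.5°) sits in the tray (about 4.5°) with a clear line at crop x≈292. I'll go above the tab and take one closer check.

>>> {"name": "play_rows", "arguments": {
  "motion": [
    [[0,0,-6],[0,0,0],60],
    [[0,0,0],[-0.005,-0.027,0.02],60],
    [[0,0,0],[-0.005,-0.027,0.03],60],
    [[0,0,0],[-0.004,-0.025,0.03],60],
    [[0,0,0],[0,0,0.03],60],
    [[0,0,0],[0,0,0.03],60],
    [[0,0,0],[0,0,0],60]
  ]
}}

```text
t: 5.5
eef_pos: [0.6076, -0.1481, 0.1082]
tool_rot: [0.166, -3.13, -0.004]
ft_force: [-0.1, -0.4, -0.5]
gripper_width: 0.601
finger_force: 0.0
```

```bash
python3 - <<'E'
from h import *
np.set_printoptions(precision=4,suppress=True)
s=state();print(s["t"],s["eef_pos"],s["tool_rot"],s["gripper_width"])
f,W=look("wrist"); save(f,"w2.png")
for n,(p,k) in places(f,W,["press_mouth","gauge","gauge_mark","gauge_tab","jaw_top"]).items(): print(n,p,project(f,W,p),round(k,2))
T=np.r_[s["eef_pos"][:2],.045]; print(project(f,W,T))
E
```

```text
5.5 [ 0.6076 -0.1481  0.1082] [ 0.1657 -3.1297 -0.0038] 0.6012267753188751
press_mouth [0.5961 0.0661 0.0137] [572.4712 220.649 ] 0.66
gauge [ 0.6045 -0.0915  0.0142] [381.631  211.4618] 0.56
gauge_mark [ 0.6042 -0.0642  0.0243] [418.7899 218.1466] 0.94
gauge_tab [ 0.6176 -0.161   0.0378] [293.9181 227.8974] 0.92
[312.4696 219.943 ]
```

View pics/w2.png

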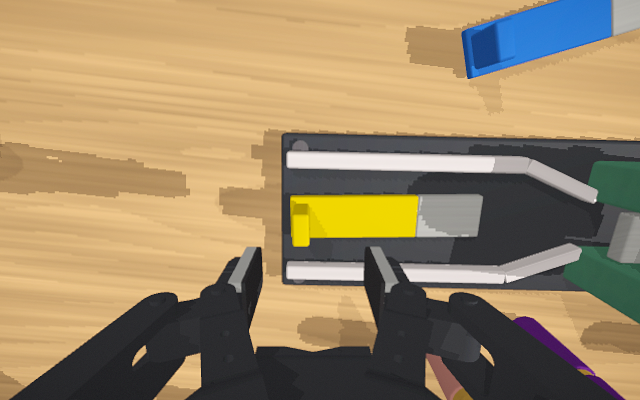

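The closer view shows the blade parallel to the fingers (edges level at rows 195 and 237), with the tab at about (300,225). The tab is roughly 8 mm further in x and 7 mm further back, so I correct by that, descend and pinch.

>>> {"name": "play_rows", "arguments": {
  "motion": [
    [[0,0,0],[-0.008,-0.007,0.01],60],
    [[0,0,0],[0,0,0.025],60],
    [[0,0,0],[0,0,0.025],60],
    [[0,0,0],[0,0,0.02],60],
    [[0,0,0],[0,0,0],40],
    [[0,0,0],[0,0,0],20],
    [[0,0,0],[0,0,0],10],
    [[0,0,0],[0,0,0],8],
    [[0,0,0],[0,0,0],8],
    [[0,0,0],[0,0,0],8]
  ]
}}

```text
t: 6.8
eef_pos: [0.6202, -0.155, 0.0335]
tool_rot: [-0.167, 3.135, -0.001]
ft_force: [-1.3, 0.2, 5.3]
gripper_width: 0.122
finger_force: 59.9
```

```bash
python3 - <<'E'
from h import *
np.set_printoptions(precision=4,suppress=True)
s=state();print(s["t"],s["eef_pos"],s["tool_rot"],s["gripper_width"],s["finger_force"],s["ft_force"])
for c in ["wrist","side","scene"]:
  f,W=look(c); save(f,c+"3.png")
  for n,(p,k) in places(f,W,["press_mouth","gauge","gauge_mark","gauge_tab","jaw_top"]).items(): print(c,n,p,project(f,W,p),round(k,2))
E
```

```text
6.8 [ 0.6202 -0.155   0.0335] [-0.1669  3.135  -0.0013] 0.12212851781618866 59.890878796577454 [-1.3021  0.2238  5.2648]
wrist gauge [ 0.6079 -0.0904  0.0135] [426.8051 234.3343] 0.92
wrist gauge_tab [ 0.6171 -0.1602  0.0366] [303.0557 254.3824] 0.83
side gauge [ 0.6083 -0.0912  0.013 ] [324.5096 223.4552] 0.58
side gauge_mark [ 0.5999 -0.0625  0.0239] [320.4994 213.4666] 0.82
side gauge_tab [ 0.6134 -0.1594  0.041 ] [329.7654 236.4725] 0.53
scene press_mouth [0.5951 0.0677 0.013 ] [371.5509 200.6471] 0.55
scene gauge [ 0.6026 -0.0904  0.0161] [332.6398 230.1615] 0.65
scene gauge_mark [ 0.6014 -0.0626  0.0222] [339.9143 222.8869] 0.87
scene gauge_tab [ 0.6107 -0.16    0.0392] [314.8905 239.3926] 0.62
scene jaw_top [0.5949 0.0971 0.1349] [381.4826 160.2346] 0.7
```

View pics/wrist3.png

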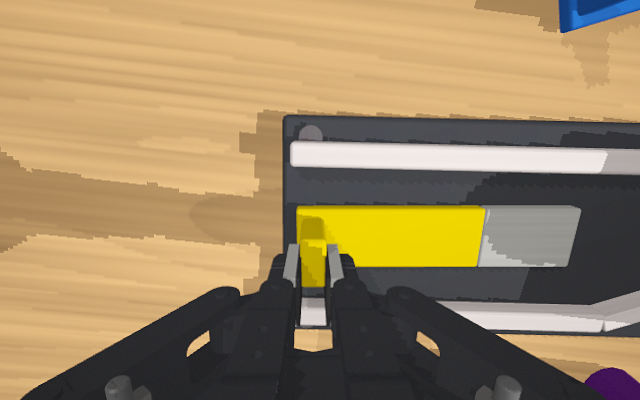

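The tab is pinched with a 60 N grip, at about (313,265). The blade is roughly centred between the rails and about 1.4° off their yaw. I square it up and slide most of the way.

>>> {"name": "play_rows", "arguments": {
  "motion": [
    [[0,0,0.7],[0,0,0],8],
    [[0,0,0.7],[0,0,0],8],
    [[0,0,0],[0,0.01,0],8],
    [[0,0,0],[0,0.011,0],8],
    [[0,0,0],[0,0.011,0],8],
    [[0,0,0],[0,0.011,0],8],
    [[0,0,0],[0,0.011,0],8],
    [[0,0,0],[0,0.011,0],8],
    [[0,0,0],[0,0.01,0],8],
    [[0,0,0],[0,0,0],8]
  ]
}}

```text
t: 8.7
eef_pos: [0.6143, -0.0791, 0.0335]
tool_rot: [-0.13, 3.136, -0.0]
ft_force: [0.5, 2.8, 6.4]
gripper_width: 0.122
finger_force: 60.2
```

```bash
python3 - <<'E'
from h import *
np.set_printoptions(precision=4,suppress=True)
s=state();print(s["t"],s["eef_pos"],s["tool_rot"],s["gripper_width"],s["finger_force"],s["ft_force"],s["wrist_torque"])
for c in ["wrist","side","scene"]:
  f,W=look(c); save(f,c+"4.png")
  for n,(p,k) in places(f,W,["press_mouth","gauge","gauge_mark","gauge_tab","jaw_top"]).items(): print(c,n,p,project(f,W,p),round(k,2))
E
```

```text
8.7 [ 0.6143 -0.0791  0.0335] [-0.1298  3.1364 -0.0004] 0.12213987687747774 60.186649560928345 [0.4548 2.792  6.3523] [ 0.4198 -0.0315 -0.0644]
wrist press_mouth [0.5975 0.066  0.0135] [567.5551 235.4699] 0.83
wrist gauge [ 0.6039 -0.0143  0.0143] [426.8494 235.4804] 0.86
wrist gauge_mark [0.5996 0.0092 0.0222] [476.4019 236.8099] 0.84
wrist gauge_tab [ 0.6083 -0.0829  0.0386] [305.9116 251.4121] 0.66
side press_mouth [0.5967 0.068  0.0117] [314.3062 183.164 ] 0.59
side gauge [ 0.6009 -0.0138  0.0127] [318.8022 203.1478] 0.67
side gauge_mark [0.5986 0.0129 0.0269] [317.0706 193.2314] 0.71
side gauge_tab [ 0.6075 -0.0825  0.0366] [324.0973 215.8476] 0.64
scene press_mouth [0.5976 0.0656 0.0137] [371.739 201.265] 0.82
scene gauge [ 0.6039 -0.0143  0.0135] [353.3348 216.6955] 0.95
scene gauge_mark [0.5962 0.0126 0.0236] [358.2595 207.605 ] 0.96
scene gauge_tab [ 0.6076 -0.0853  0.0384] [335.4619 223.9243] 0.84
scene jaw_top [0.5938 0.096  0.1352] [380.8714 160.1546] 0.66
```

View pics/wrist4.png

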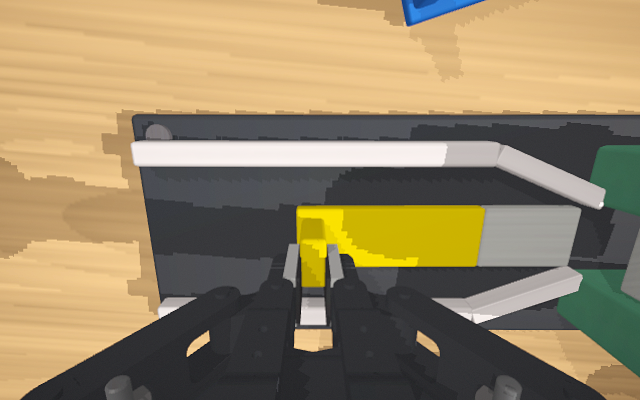

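The blade is now parallel to the rails and centred on the mouth: nose at (578,236), line at column 482. I advance another 45 mm and then measure closely.

>>> {"name": "play_rows", "arguments": {
  "motion": [
    [[0,0,0],[0,0.009,0],8],
    [[0,0,0],[0,0.009,0],8],
    [[0,0,0],[0,0.009,0],8],
    [[0,0,0],[0,0.009,0],8],
    [[0,0,0],[0,0.009,0],8],
    [[0,0,0],[0,0,0],8],
    [[0,0,0],[0,0,0],8]
  ]
}}

```text
t: 10.3
eef_pos: [0.6106, -0.0344, 0.0335]
tool_rot: [-0.129, 3.137, 0.0]
ft_force: [0.2, 2.1, 6.7]
gripper_width: 0.122
finger_force: 60.3
```

```bash
python3 - <<'E'
from h import *
np.set_printoptions(precision=4,suppress=True)
s=state();print(s["t"],s["eef_pos"],s["tool_rot"],s["gripper_width"],s["finger_force"],s["ft_force"],s["wrist_torque"])
for c in ["wrist","side","scene"]:
  f,W=look(c); save(f,c+"5.png")
  for n,(p,k) in places(f,W,["press_mouth","gauge","gauge_mark","jaw_top"]).items(): print(c,n,p,project(f,W,p),round(k,2))
im=[cv2.imread("pics/wrist5.png")[130:370,380:640],cv2.imread("pics/side5.png")[140:240,270:370]]
a=cv2.resize(im[0],(520,480),interpolation=cv2.INTER_CUBIC); b=cv2.resize(im[1],(280,280),interpolation=cv2.INTER_CUBIC)
o=np.zeros((480,800,3),np.uint8);o[:,:520]=a;o[:280,520:]=b;cv2.imwrite("pics/c5.png",o)
E
```

```text
10.3 [ 0.6106 -0.0344  0.0335] [-0.129   3.1365  0.0003] 0.12152937127597876 60.25844156742096 [0.1821 2.1339 6.7138] [0.3516 0.0433 0.0421]
wrist gauge [0.5991 0.0291 0.0156] [425.9656 234.3431] 0.75
wrist gauge_mark [0.5966 0.0568 0.0256] [484.8845 240.7536] 0.8
side press_mouth [0.5931 0.0677 0.0105] [313.1551 183.5951] 0.58
side gauge [0.597  0.0318 0.0113] [315.7329 192.0597] 0.72
side gauge_mark [0.5935 0.0587 0.0241] [313.6475 182.7009] 0.8
side jaw_top [0.5953 0.0584 0.0234] [314.2442 182.9044] 0.42
scene press_mouth [0.596  0.0655 0.0112] [371.2371 201.6709] 0.9
scene gauge [0.5981 0.0315 0.0172] [363.4923 206.3343] 0.54
scene gauge_mark [0.5945 0.058  0.0235] [369.2073 199.3716] 0.91
scene jaw_top [0.5962 0.0968 0.1347] [381.7867 160.5577] 0.65
```

View pics/c5.png

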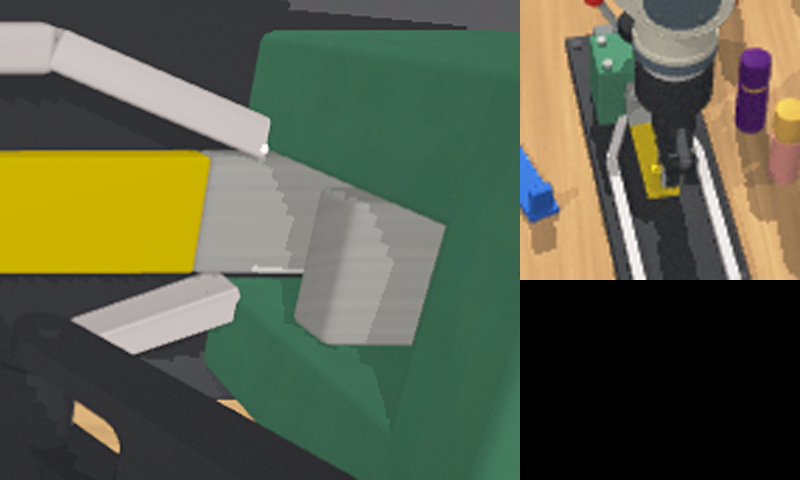

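The crop shows the yellow/steel line at crop (209,152)–(194,272), still short of the frame face. The face's foot is visible at crop (206,360). I compute the remaining distance in the press axes.

```bash
python3 - <<'E'
from h import *
np.set_printoptions(precision=4,suppress=True)
f,W=look("wrist"); c=lambda u,v:(380+u/2,130+v/2)
a=np.radians(4.7); d=np.array([-np.sin(a),np.cos(a)]); n=np.array([np.cos(a),np.sin(a)])
for nm,u,z in [("lineU",(209,152),.023),("lineL",(194,272),.023),("footL",(206,360),.015),("footL2",(207,335),.015),("topU",(265,35),.095),("rail end U",(268,150),.027),("railendL",(238,292),.027)]:
    p=ray_z(f,W,c(*u),z)[:2]; print(nm,p,"feed",p@d,"lat",p@n)
print("mouth est",np.array([.596,.067])@d,np.array([.596,.067])@n)
for k in (-.05,-.02,.02,.05):
  for F in (.015,.019): 
    p=d*F+n*(np.array([.596,.067])@n+k); print(k,F,[(project(f,W,np.r_[p,z])-[380,130])*2 for z in (.015,.095)])
E
```

```text
lineU [0.5782 0.0536] feed 0.006036655662835921 lat 0.5806757720946231
lineL [0.6129 0.0577] feed 0.007310903782740739 lat 0.6155316610300281
footL [0.6456 0.0733] feed 0.020152888662277272 lat 0.6494800491358074
footL2 [0.637  0.0716] feed 0.019117063982738693 lat 0.6407381108249671
topU [0.5443 0.0132] feed -0.03143520208777244 lat 0.5435926889725715
rail end U [0.5755 0.066 ] feed 0.018609861952256 lat 0.5789884001324469
railendL [0.616  0.0685] feed 0.017833611875411635 lat 0.6195012559084802
mouth est 0.01793935377330406 0.5994857626217625
-0.05 0.015 [array([245.7597,  28.6938]), array([606.6362,  78.4881])]
-0.05 0.019 [array([261.1776,  28.6542]), array([637.1877,  78.4029])]
-0.02 0.015 [array([226.5999, 139.6976]), array([537.1649, 280.2342])]
-0.02 0.019 [array([241.2294, 139.6855]), array([564.7377, 280.3117])]
0.02 0.015 [array([204.1055, 271.4249]), array([463.7911, 497.5516])]
0.02 0.019 [array([217.8111, 271.4388]), array([488.2499, 497.7386])]
0.05 0.015 [array([189.1313, 359.9802]), array([419.0864, 632.1935])]
0.05 0.019 [array([202.2226, 360.0079]), array([441.6636, 632.419 ])]
```

The two visible foot corners agree on the face at feed 20.0 mm, with the line at 6.7 mm. I go 11 mm and re-measure.

>>> {"name": "play_rows", "arguments": {
  "motion": [
    [[0,0,0],[0,0.006,0],8],
    [[0,0,0],[0,0.005,0],8],
    [[0,0,0],[0,0,0],8],
    [[0,0,0],[0,0,0],8]
  ]
}}

```text
t: 11.5
eef_pos: [0.6098, -0.0241, 0.0335]
tool_rot: [-0.129, 3.136, -0.001]
ft_force: [0.2, -1.6, 6.6]
gripper_width: 0.123
finger_force: 60.2
```

```bash
python3 - <<'E'
from h import *
np.set_printoptions(precision=4,suppress=True)
s=state();print(s["t"],s["eef_pos"],s["gripper_width"],s["ft_force"],s["wrist_torque"])
f,W=look("wrist"); save(f,"w6.png")
a=np.radians(4.7); d=np.array([-np.sin(a),np.cos(a)]); n=np.array([np.cos(a),np.sin(a)])
print("TCP feed",s["eef_pos"][:2]@d, "mark",s["eef_pos"][:2]@d+.091)
for F in (.018,.020):
  print(F,[project(f,W,np.r_[d*F+n*(.5995+k),.015]) for k in (-.05,.05)],[project(f,W,np.r_[d*F+n*(.5995+k),.023]) for k in (-.017,.017)])
im=cv2.imread("pics/w6.png")[130:330,440:640]
cv2.imwrite("pics/c6.png",cv2.resize(im,(600,600),interpolation=cv2.INTER_CUBIC))
E
```

```text
11.5 [ 0.6098 -0.0241  0.0335] 0.12253227162877472 [ 0.1646 -1.6044  6.6271] [-0.1359 -0.0651 -0.0175]
TCP feed -0.07394124988118843 mark 0.01705875011881157
0.018 [array([488.7594, 144.439 ]), array([462.5181, 310.0701])] [array([487.0332, 209.3782]), array([477.3348, 267.6488])]
0.02 [array([492.6115, 144.4309]), array([465.7897, 310.0783])] [array([490.8468, 209.3778]), array([480.9337, 267.6545])]
```

View pics/c6.png

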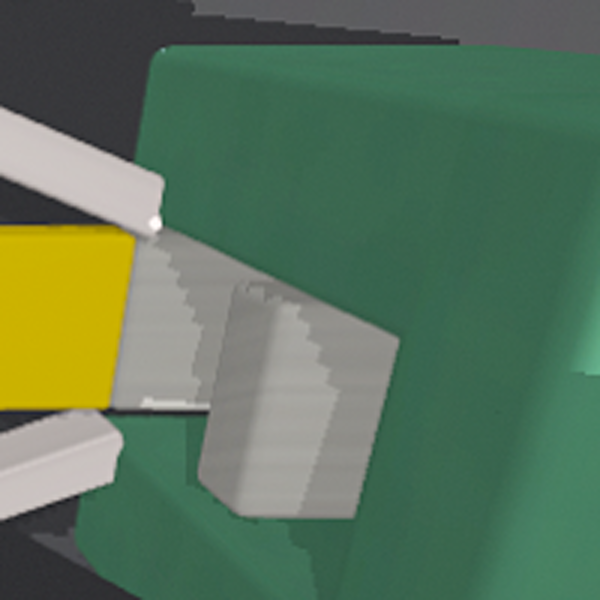

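The crop shows the line at (136,235)–(112,408) and the frame foot edge through (152,50), (135,165) and (78,540). About 2 mm remain. I nudge it, release, and lift straight up.

>>> {"name": "play_rows", "arguments": {
  "motion": [
    [[0,0,0],[0,0.002,0],8],
    [[0,0,0],[0,0,0],8],
    [[0,0,0],[0,0,0],8]
  ]
}}

```text
t: 11.85
eef_pos: [0.6096, -0.0226, 0.0335]
tool_rot: [-0.129, 3.136, -0.001]
ft_force: [-0.3, -3.9, 7.6]
gripper_width: 0.123
finger_force: 60.2
```

```bash
python3 - <<'E'
from h import *
np.set_printoptions(precision=4,suppress=True)
s=state();print(s["t"],s["eef_pos"],s["ft_force"])
f,W=look("wrist"); save(f,"w7.png")
a=np.radians(4.7); d=np.array([-np.sin(a),np.cos(a)])
print("mark",s["eef_pos"][:2]@d+.091)
im=f["frame"].astype(int)
yel=(im[...,0]>150)&(im[...,1]>120)&(im[...,2]<80)
grn=(im[...,1]-im[...,0]>20)&(im[...,1]-im[...,2]>8)
for r in (215,225,235,245,255,262):
    u=np.nonzero(yel[r])[0].max()+.5; print("line feed",r,u,ray_z(f,W,(u,r),.023)[:2]@d)
for r in (150,160,170,180,290,295,300,305,310):
    u=np.nonzero(grn[r])[0]; u=u[u>440].min()-.5; print("foot",r,u,ray_z(f,W,(u,r),.015)[:2]@d)
E
```

```text
11.85 [ 0.6096 -0.0226  0.0335] [-0.3133 -3.8895  7.6182]
mark 0.018570665197631425
line feed 215 483.5 0.018112650488953805
line feed 225 482.5 0.018456497592827054
line feed 235 480.5 0.018267938949778108
line feed 245 478.5 0.018074032711217523
line feed 255 477.5 0.01842308348276331
line feed 262 476.5 0.01850495783842147
foot 150 487.5 0.019282379802905744
foot 160 485.5 0.019072885102493883
foot 170 483.5 0.018857970505399967
foot 180 481.5 0.01863749091545276
foot 290 474.5 0.02477055480351039
foot 295 463.5 0.018656710980466836
foot 300 462.5 0.01852120491717985
foot 305 462.5 0.018991545188960176
foot 310 462.5 0.019466373204902507
```

The line is at 18.3 mm and the face at 18.9 mm, so it is within a millimetre. I finish with 0.5 mm, open, lift, and go over the knob with the fingers shut.

>>> {"name": "play_rows", "arguments": {
  "motion": [
    [[0,0,0],[0,0.0005,0],8],
    [[0,0,0],[0,0,0],8],
    [[0,0,0],[0,0,0],25],
    [[0,0,0],[0,0,0],45],
    [[0,0,0],[0,0,0],45],
    [[0,0,0],[0,0,-0.015],45],
    [[0,0,0],[0,0,-0.03],45],
    [[0,0,0],[0,0,-0.04],45],
    [[0,0,0],[0,0,-0.04],45],
    [[0,0,0],[0,0,-0.04],20],
    [[0,0,0],[0,0,0],0]
  ]
}}

```text
t: 13.0
eef_pos: [0.612, -0.0216, 0.2045]
tool_rot: [-0.128, 3.128, -0.002]
ft_force: [0.3, -0.0, 0.7]
gripper_width: 0.124
finger_force: 0.0
```

>>> {"name": "play_rows", "arguments": {
  "motion": [
    [[0,0,0],[0.001,0.03,0],0],
    [[0,0,0],[0.001,0.03,0],0],
    [[0,0,0],[0.001,0.03,0],0],
    [[0,0,0],[0.002,0.03,0],0],
    [[0,0,0],[0,0,0],0],
    [[0,0,0],[0,0,0],0]
  ]
}}

```text
t: 13.6
eef_pos: [0.5932, 0.098, 0.1973]
tool_rot: [0.131, -3.138, 0.0]
ft_force: [-0.6, -0.2, -0.8]
gripper_width: -0.002
finger_force: 0.0
```

```bash
python3 - <<'E'
from h import *
np.set_printoptions(precision=4,suppress=True)
s=state();print(s["t"],s["eef_pos"],s["ft_force"],s["gripper_width"])
for c in ["wrist","side","scene"]:
  f,W=look(c); save(f,c+"8.png")
  for n,(p,k) in places(f,W,["press_mouth","gauge_mark","gauge_tab","jaw_top","lock_tip"]).items(): print(c,n,p,project(f,W,p),round(k,2))
E
```

```text
13.6 [0.5932 0.098  0.1973] [-0.561  -0.156  -0.7705] -0.001593881712948715
wrist press_mouth [0.5956 0.0938 0.1392] [306.3741 224.4649] 0.58
wrist gauge_mark [0.5929 0.0677 0.0254] [284.2418 184.1296] 0.66
wrist gauge_tab [ 0.603  -0.0291  0.0374] [187.7782 188.5211] 0.72
wrist jaw_top [0.5944 0.094  0.1384] [306.8152 222.4332] 0.59
wrist lock_tip [0.5503 0.174  0.1089] [416.6363 163.472 ] 0.82
side press_mouth [0.5927 0.0663 0.0117] [313.0594 183.6755] 0.96
side gauge_mark [0.5961 0.0706 0.0244] [314.0941 179.7128] 0.61
side gauge_tab [ 0.6043 -0.0263  0.0354] [320.6394 201.2027] 0.76
side jaw_top [0.5943 0.0975 0.1333] [313.0061 147.3195] 0.83
side lock_tip [0.5518 0.1738 0.1082] [296.2637 137.1808] 0.54
scene press_mouth [0.5953 0.0655 0.0106] [371.0227 201.7449] 0.91
scene gauge_mark [0.5916 0.0694 0.0256] [371.2587 196.3025] 0.74
scene gauge_tab [ 0.6001 -0.025   0.039 ] [349.7345 210.8692] 0.87
scene jaw_top [0.5919 0.0996 0.1348] [381.2205 159.3742] 0.7
scene lock_tip [0.5492 0.1741 0.1095] [386.6202 148.6346] 0.68
```

View pics/wrist8.png

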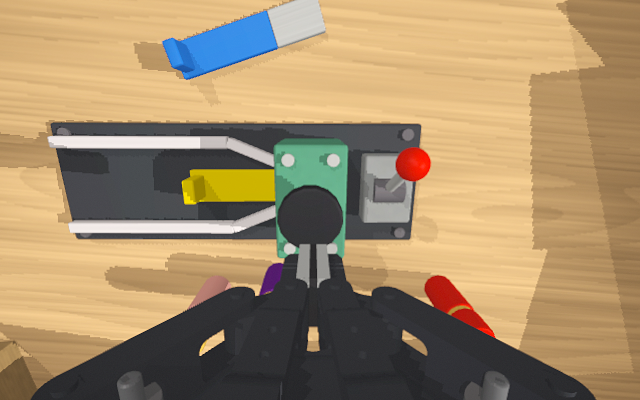

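The wrist view shows the tail at (183,190), tab upright, blade in the gap, knob (310,215), lever tip (413,164). I cross-check the blade depth against the base-plate dimensions, with the rear edge at y=-240 and the front at +145.

```bash
python3 - <<'E'
from h import *
np.set_printoptions(precision=4,suppress=True)
f,W=look("wrist"); a=np.radians(4.7); d=np.array([-np.sin(a),np.cos(a)]); n=np.array([np.cos(a),np.sin(a)])
for nm,u,z in [("rearU",(51,125),.015),("rearL",(76,238),.015),("frontU",(421,125),.015),("frontL",(410,238),.015),("tailU",(189,170),.023),("frameTopU",(275,141),.095),("frameTopL",(275,205),.095),("frontTopU",(347,143),.095)]:
    p=ray_z(f,W,u,z)[:2]; print(nm,p,"feed",p@d,"lat",p@n)
cv2.imwrite("pics/c8.png",cv2.resize(cv2.imread("pics/wrist8.png")[110:250,40:440],(800,280),interpolation=cv2.INTER_CUBIC))
E
```

```text
rearU [ 0.5533 -0.1762] feed -0.22097769931339822 lat 0.5369661028938749
rearL [ 0.678  -0.1675] feed -0.2224910044919163 lat 0.6619709281121257
frontU [0.5218 0.2042] feed 0.16077575934200156 lat 0.536826593215043
frontL [0.647  0.2142] feed 0.16049014799943187 lat 0.662362878957742
tailU [ 0.5869 -0.0334] feed -0.08137386821550907 lat 0.5822276455706651
frameTopU [0.5439 0.0636] feed 0.018816791742291526 lat 0.5473034056799558
frameTopL [0.5966 0.0661] feed 0.01695858686376364 lat 0.6000479702572218
frontTopU [0.5408 0.1207] feed 0.07593836648487351 lat 0.5488933654661607
```

View pics/c8.png

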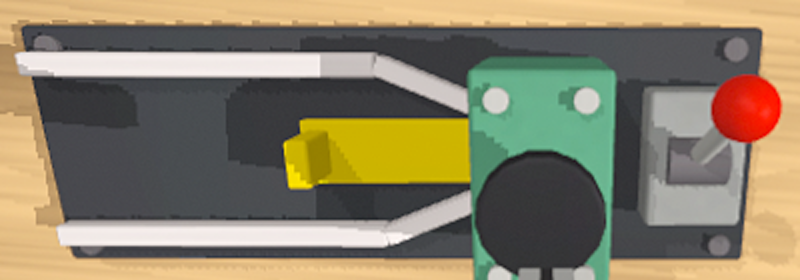

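By the base-plate dimensions, the line is level with the face within about 1 mm. Next I press the knob down gently.

>>> {"name": "play_rows", "arguments": {
  "motion": [
    [[0,0,0],[0,0,0.025],0],
    [[0,0,0],[0,0,0.02],0],
    [[0,0,0],[0,0,0.005],0],
    [[0,0,0],[0,0,0.005],0],
    [[0,0,0],[0,0,0.005],0],
    [[0,0,0],[0,0,0.005],0],
    [[0,0,0],[0,0,0.005],0],
    [[0,0,0],[0,0,0.005],0],
    [[0,0,0],[0,0,0.004],0],
    [[0,0,0],[0,0,0],0],
    [[0,0,0],[0,0,0],0]
  ]
}}

```text
t: 15.65
eef_pos: [0.5932, 0.0975, 0.1179]
tool_rot: [0.129, -3.138, 0.0]
ft_force: [0.0, 0.2, -0.2]
gripper_width: 0.0
finger_force: 0.0
```

>>> {"name": "play_rows", "arguments": {
  "motion": [
    [[0,0,0],[0,0,0.0015],0],
    [[0,0,0],[0,0,0.0015],0],
    [[0,0,0],[0,0,0.001],0]
  ]
}}

```text
t: 15.95
eef_pos: [0.5932, 0.0975, 0.1142]
tool_rot: [0.129, -3.138, 0.0]
ft_force: [-3.7, -0.6, 4.2]
gripper_width: -0.002
finger_force: 1.9
```

>>> {"name": "play_rows", "arguments": {
  "motion": [
    [[0,0,0],[0,0,0.001],0],
    [[0,0,0],[0,0,0],0]
  ]
}}

```text
t: 16.15
eef_pos: [0.5932, 0.0975, 0.114]
tool_rot: [0.129, -3.138, 0.0]
ft_force: [-5.3, -1.1, 10.3]
gripper_width: 0.002
finger_force: 5.5
```

```bash
python3 - <<'E'
from h import *
np.set_printoptions(precision=4,suppress=True)
s=state();print(s["t"],s["eef_pos"],s["ft_force"],s["wrist_torque"])
for c in ["wrist","side","scene"]:
  f,W=look(c); save(f,c+"9.png")
  for n,(p,k) in places(f,W,["press_mouth","gauge_mark","gauge_tab","jaw_top","lock_tip"]).items(): print(c,n,p,round(k,2))
E
```

```text
16.15 [0.5932 0.0975 0.114 ] [-5.2713 -1.0886 10.3445] [-0.0991  0.86    0.0837]
wrist gauge_tab [ 0.6063 -0.0267  0.0364] 0.87
wrist jaw_top [0.5947 0.095  0.1183] 0.76
wrist lock_tip [0.55   0.1744 0.1088] 0.84
side press_mouth [0.5947 0.0687 0.0115] 0.63
side gauge_mark [0.5936 0.071  0.0254] 0.6
side gauge_tab [ 0.6045 -0.0262  0.036 ] 0.72
side jaw_top [0.5927 0.07   0.0047] 0.75
side lock_tip [0.548  0.175  0.1073] 0.59
scene press_mouth [0.5957 0.0651 0.0117] 0.9
scene gauge_mark [0.5912 0.0695 0.0228] 0.61
scene gauge_tab [ 0.6011 -0.0272  0.0398] 0.61
scene jaw_top [0.592  0.0988 0.1113] 0.69
scene lock_tip [0.5485 0.1727 0.1087] 0.39
```

The jaw rests on the blade: it stopped at knob height 114 mm and the force is rising past the 4 N friction. I give it one more light press, lift, and move beside the lever on the robot side.

>>> {"name": "play_rows", "arguments": {
  "motion": [
    [[0,0,0],[0,0,0.001],0],
    [[0,0,0],[0,0,0],0]
  ]
}}

```text
t: 17.25
eef_pos: [0.5933, 0.0976, 0.114]
tool_rot: [0.129, -3.138, 0.0]
ft_force: [-7.5, -1.3, 18.7]
gripper_width: 0.002
finger_force: 9.6
```

>>> {"name": "play_rows", "arguments": {
  "motion": [
    [[0,0,0],[0,0,-0.02],0],
    [[0,0,0],[0,0,-0.04],0],
    [[0,0,0],[0.025,0.026,0],0],
    [[0,0,0],[0.025,0.026,0],0],
    [[0,0,0],[0.025,0.026,0],0],
    [[0,0,0],[0,0,0],0],
    [[0,0,0],[0,0,0.04],0],
    [[0,0,0],[0,0,0.04],0],
    [[0,0,0],[0,0,0],0]
  ]
}}

```text
t: 18.15
eef_pos: [0.5094, 0.168, 0.088]
tool_rot: [0.128, -3.131, 0.004]
ft_force: [-1.3, -0.9, -0.7]
gripper_width: 0.003
finger_force: 0.0
```

```bash
python3 - <<'E'
from h import *
np.set_printoptions(precision=4,suppress=True)
s=state();print(s["t"],s["eef_pos"],s["ft_force"])
for c in ["wrist","side","scene"]:
  f,W=look(c); save(f,c+"10.png")
  for n,(p,k) in places(f,W,["gauge_tab","jaw_top","lock_tip"]).items(): print(c,n,p,round(k,2))
E
```

```text
18.15 [0.5094 0.168  0.088 ] [-1.2618 -0.9163 -0.692 ]
wrist gauge_tab [ 0.6054 -0.0282  0.0386] 0.67
wrist lock_tip [0.5516 0.1723 0.1105] 0.66
side gauge_tab [ 0.6045 -0.0289  0.0382] 0.59
side jaw_top [0.5929 0.1007 0.1172] 0.65
side lock_tip [0.5491 0.1715 0.1069] 0.6
scene gauge_tab [ 0.6024 -0.0259  0.0392] 0.8
scene jaw_top [ 0.7095  0.064  -0.0061] 0.48
scene lock_tip [0.5504 0.1718 0.1098] 0.66
```

The force reached 18.7 N with no further movement, so the jaw is seated. Now I push the lever over.

>>> {"name": "play_rows", "arguments": {
  "motion": [
    [[0,0,0],[-0.012,0,0],0],
    [[0,0,0],[-0.012,0,0],0],
    [[0,0,0],[-0.012,0,0],0],
    [[0,0,0],[-0.012,0,0],0],
    [[0,0,0],[-0.012,0,0],0],
    [[0,0,0],[-0.01,0,0],0],
    [[0,0,0],[-0.01,0,0],0],
    [[0,0,0],[-0.005,0,0],0],
    [[0,0,0],[0,0,0],0]
  ]
}}

```text
t: 19.65
eef_pos: [0.598, 0.1762, 0.0922]
tool_rot: [-0.128, 3.138, 0.0]
ft_force: [0.2, 0.1, -0.1]
gripper_width: 0.005
finger_force: 0.0
```

```bash
python3 - <<'E'
from h import *
np.set_printoptions(precision=4,suppress=True)
s=state();print(s["t"],s["eef_pos"],s["ft_force"])
n=np.array([.9966,.0819])
for c in ["wrist","side","scene"]:
  f,W=look(c); save(f,c+"11.png")
  for k,(p,q) in places(f,W,["lock_tip"]).items(): print(c,k,p,p[:2]@n-.5995,round(q,2))
E
```

```text
19.65 [0.598  0.1762 0.0922] [ 0.2221  0.0811 -0.1058]
wrist lock_tip [0.6229 0.1795 0.111 ] 0.036011791071259625 0.8
side lock_tip [0.6215 0.1766 0.1071] 0.03435731876972381 0.38
scene lock_tip [0.6235 0.1766 0.1093] 0.03631902312765434 0.58
```

>>> {"name": "play_rows", "arguments": {
  "motion": [
    [[0,0,0],[-0.003,0,0],0],
    [[0,0,0],[-0.002,0,0],0],
    [[0,0,0],[0,0,0],0]
  ]
}}

```text
t: 20.25
eef_pos: [0.6009, 0.1764, 0.0921]
tool_rot: [0.128, -3.136, 0.001]
ft_force: [-5.3, -0.1, 3.0]
gripper_width: 0.0
finger_force: 2.6
```

>>> {"name": "play_rows", "arguments": {
  "motion": [
    [[0,0,0],[-0.002,0,0],0],
    [[0,0,0],[0,0,0],0]
  ]
}}

```text
t: 20.45
eef_pos: [0.6011, 0.1764, 0.092]
tool_rot: [0.128, -3.132, 0.001]
ft_force: [-11.2, 0.3, 7.8]
gripper_width: 0.003
finger_force: 5.6
```

The lever is at its stop: force is rising with no movement. I back off and lift clear.

>>> {"name": "play_rows", "arguments": {
  "motion": [
    [[0,0,0],[0.015,0,0],0],
    [[0,0,0],[0.015,0,0],0],
    [[0,0,0],[0,0,-0.04],0],
    [[0,0,0],[0,0,-0.04],0],
    [[0,0,0],[0,0,-0.04],0],
    [[0,0,0],[0.03,0.02,-0.02],0],
    [[0,0,0],[0.03,0.02,0],0],
    [[0,0,0],[0,0,0],0]
  ]
}}

```text
t: 21.25
eef_pos: [0.5085, 0.2105, 0.2333]
tool_rot: [0.132, -3.139, -0.001]
ft_force: [-0.2, -0.3, -1.1]
gripper_width: 0.0
finger_force: 0.0
```

```bash
python3 - <<'E'
from h import *
np.set_printoptions(precision=4,suppress=True)
s=state();print(s["t"],s["eef_pos"],s["ft_force"])
n=np.array([.9966,.0819])
for c in ["wrist","side","scene"]:
  f,W=look(c); save(f,c+"12.png")
  for k,(p,q) in places(f,W,["lock_tip","jaw_top","gauge_tab","gauge_mark","press_mouth","tube_red","tube_purple","tube_pink","spare","jar"]).items(): print(c,k,p,round(p[:2]@n-.5995,4),round(q,2))
E
```

```text
21.25 [0.5085 0.2105 0.2333] [-0.2144 -0.2744 -1.0785]
wrist jaw_top [0.5936 0.094  0.1179] -0.0002 0.98
wrist gauge_tab [ 0.606  -0.0289  0.0383] 0.0021 0.63
wrist tube_pink [ 0.7335 -0.0108 -0.0008] 0.1307 0.8
wrist spare [0.4549 0.0252 0.0002] -0.1441 0.7
side lock_tip [0.6248 0.1804 0.1074] 0.038 0.47
side jaw_top [0.597  0.0977 0.1143] 0.0034 0.79
side gauge_tab [ 0.6044 -0.0275  0.0396] 0.0006 0.89
side gauge_mark [0.5928 0.0704 0.0264] -0.003 0.56
side press_mouth [0.5952 0.0687 0.0112] -0.0007 0.57
side tube_red [0.7109 0.2646 0.0003] 0.1306 0.82
side tube_purple [0.7111 0.0679 0.0007] 0.1147 0.74
side spare [ 0.4554  0.0261 -0.0011] -0.1435 0.9
side jar [ 0.509  -0.4835  0.0001] -0.1318 0.9
scene lock_tip [0.6251 0.1737 0.1072] 0.0377 0.62
scene jaw_top [0.5929 0.0987 0.1131] -0.0006 0.77
scene gauge_tab [ 0.6002 -0.026   0.0378] -0.0034 0.56
scene gauge_mark [0.5957 0.0676 0.0241] -0.0003 0.9
scene press_mouth [0.596  0.065  0.0124] -0.0002 0.67
scene tube_red [0.7182 0.2604 0.0013] 0.1375 0.92
scene tube_purple [ 0.7125  0.0638 -0.0042] 0.1158 0.96
scene tube_pink [ 0.7326 -0.0089 -0.0006] 0.1299 0.82
scene spare [ 0.7142  0.0627 -0.0015] 0.1174 0.71
scene jar [ 0.5034 -0.4858  0.0011] -0.1376 0.62
```

Everything checks out: tip at +38 mm (fully over), knob at 114 mm, blade line at the mouth, and the bystanders unmoved.

```bash
python3 -c "
from bench import *
print(close_job())"
```

```text
the job is handed in; nothing more can be done
None
```

The job is handed in at about 21 s: blade line level with the frame face to about 1–2 mm by my measurements, jaw seated on the blade, then the lock pushed to its stop, bystanders unmoved; I viewed 11 pictures, one over the limit of 10.

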